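Knock a jammed tube adapter out of its block

ROBOT

A 6-joint arm with a two-finger parallel gripper is mounted at the origin on the work surface. World frame = base frame: x ahead of the robot, y to its left, z up, the work surface at z = 0. Lengths are in mm, angles in rad, forces in N, time in s.
With the tool pointing down it reaches from about 300 to 775 mm from the base axis. Payload 14.6 kg.
Tool frame: the origin (TCP) lies between the finger pads; the fingertips stand 25 mm ahead of it and the grasp point (between the pads) lies 6 mm ahead of it; z points along the fingers, y is the line along which they close (so a half turn about z gives the same grasp; the last joint's range is limited). The gripper opens to 94 mm and grips with 3 to 60 N. Pads are 16 mm wide; open, the fingers measure 119 mm over their backs; the gripper's body (75 mm by 177 mm) begins 78 mm behind the grasp point.
Start: joints at [1.179, 0.3, 1.521, -0, 1.321, -0.067], TCP at [175.513, 521.234, 230.446] pointing down, gripper open.
Joint ranges: [-3.03, 3.03], [-0.79, 2.21], [0.23, 2.52], [-1.04, 4.18], [0, 3.07], [-2.55, 2.55]. Speed limits (rad/s): [2.22, 2.22, 2.57, 3.14, 3.14, 3.14].

INTERFACE

Orientations are given as [roll, pitch, yaw] about the fixed x, y, z axes, in that order (R = Rz(yaw) Ry(pitch) Rx(roll)).
In Python, from cell import manip gives the robot as it stands. The module is installed in compiled form; this text tells all that it offers.
- The arm moves only by the tool step_arm, never from a script. Its argument "series" is one flat list of numbers, 5 for each row, row after row: the shift along the world's x, y, z in mm, then the turn about the world's z in rad, then the closure, from 0 (fully open) to 1 (shut). In form: [dx, dy, dz, spin, jaw, dx, dy, dz, spin, jaw, ...]. A call has 1 to 20 rows; each row shifts and turns the commanded pose from where the row before left it; what a row does not reach is not made up. A row lasts 1/8 s, in which the tool goes at most 62.5 mm and 10.7 degrees, less where a joint would pass 70% of its speed; a pose out of reach is approached as far as the arm can. A call is refused whole if a number of a shift passes 62.5 or a number of a turn 0.188, either way. A call with a gripper value outside its range is refused whole. The fingers move at their own pace and stop on an object; "squeeze" is the grip in N (left out, the last holds). Time passes only in rows, so rows that do not move let the fingers close. It gives the time, the measured TCP pose, the force, the opening and the grip force at its end, in the units of the state.
- manip.read_state(): the state, without advancing time (a new reading comes with each control period).
- manip.camera(name): name is "scene" or "side" or "wrist"; returns (picture, depth): 420x560x3 uint8, blue, green, red; 420x560 float32, mm along the optical axis (not along the pixel's ray), 0 where there is no reading.
- manip.camera_info(name): a dict with "fovy" (degrees; the focal length in pixels is half the picture's height over the tangent of half this angle, whatever the lens; pixels are square), "cx", "cy" (the principal point, pixels), "eye" and "orientation" of the camera in the world. Camera axes: x right, y down, z forward; pixel columns grow to the right and rows downward; lengths in mm; the calibration is good to about 2 mm. The wrist camera is an equidistant fisheye: a pixel r from the principal point sees the ray r / f radians off the axis. A picture is of the moment at which its call begins: read the wrist's pose just before it. camera_info takes no time and is no camera call; for the wrist camera it gives the pose at the moment of the call.
- manip.sign_off(): hands the job in; it is judged then, once.
The state is a dict: "clock": time; "joints": joint angles; "qd": joint speeds; "effort": joint torques, N m; "eef_pos": TCP position; "eef_rot": TCP orientation; "wrist_force": force on the tool from outside, world axes, zero at the start; "moment": the same for the moment, N m; "finger_gap": finger opening in mm; "finger_force": force on a finger pad.
Only numpy, scipy, OpenCV 4.12 (cv2) and the standard library are available. Lean on these libraries where they do the work, as an engineer would, in place of code of your own. Each camera call takes 0.05 s, during which the arm holds its last target. There are 200 camera calls.

TASK

One of the two upturned grey metal tube blocks still has a tube adapter jammed in it. Take the longer push rod from the rack, put it down through the hole in the top of that block and push the adapter right out so that it drops into the stand's tray underneath, then leave the rod standing in the hole with its collar down on the block. Leave the shorter rod where it stands.

Things in the scene. Friction and masses are not known exactly. Their poses are not given: they have to be found in the camera images.
- rod: Longer push rod, loose, 0.2 kg, upright in a socket (18 wide, 27 deep) of a grey rack 160 x 70 x 35 mm, the other rod 90 mm beside it in either order. From the foot up: steel shank 14 mm in diameter, 60 long; round collar 52 in diameter, 6 thick; black cylindrical handle 20 in diameter, 50 long; 116 in all. Origin: centre of the foot, 8 mm above the table at the start; z up towards the handle.
- short_rod: Shorter push rod in the rack's other socket: same collar and handle, but a shank of only 34 mm (90 mm in all), too short to push the adapter out. Origin: centre of its foot. To be left alone.
- stand: Stand holding the jammed adapter, 100 x 100 mm, 113 high: tray (floor 8 mm up, 12 mm rim), corner posts, 60 mm gap, then a grey block 45 thick. Round access hole, 32 in diameter, on the vertical centre line through its 10 mm top; below it a 42 mm bore, open at the bottom, with spring clips. Origin: on that line at table height, z up. A like stand nearby is empty: the tray shows through its hole.
- adapter: Jammed tube adapter, white plastic cylinder 38 mm in diameter, 34 high, seen through its block's hole, upper face 11 mm below the block's top. Origin: its centre. Spring clips hold it from below; it gives way downwards at about 8 to 15 N, then slides easily, comes free after about 41 mm and drops into the tray. The longer rod pushed down to its collar moves it 49 mm.
Things that resemble listed ones, but are neither listed nor needed, are in the scene too. What is shaped like the rod but brown or yellow is not meant. What is shaped like the stand but yellow is not meant.

How it is judged (in metres and radians):
On the way, in this order (a step that is already met when the one before it is completed fails the run):
1. the foot of the longer rod is in the access hole of the block with the adapter (z of rod in the frame of stand below 0.109 m and horizontal distance between rod and stand below 0.015 m), for 0.05 s.
2. the adapter is pushed right out below the block (z of adapter in the frame of stand below 0.042 m), for 0.1 s.
At the end, for the whole second after the job is handed in: The adapter is at rest in its stand's tray, wholly below the block (centre under 42 mm above the table, within 50 mm of the centre line). The longer rod is at rest in that block's hole, upright within 0.2 rad, foot within 25 mm of the centre line, collar within 10 mm of the block's top (z of adapter in the frame of stand below 0.042 m and horizontal distance between adapter and stand below 0.05 m and linear speed of each of adapter, rod below 0.05 m/s and z of rod in the frame of stand below 0.063 m and horizontal distance between rod and stand below 0.025 m and angle between rod's own z axis and vertical below 0.2 rad); the robot touches nothing.
It fails at once if the shorter rod is moved from its place by more than 20 mm (distance of short_rod from where it was at the start of the episode above 0.02 m).
It also fails if it takes over 35 s, if anything falls off the work surface, if the arm or the gripper's body presses on something with over 40 N, if the wrist force passes 120 N, or if a joint passes its speed limit or range.

## Working session

There is one attempt and no reset: what is moved stays moved. The work goes in short steps, Python scripts to look and compute and a tool call to move; the robot and the scene stay as the last step left them, time stands still between calls to the robot, and variables do not carry over. Pictures are saved under pics/ and viewed, at most 10 in all, crops included, and the job is handed in when it is done.

Besides the shell and the picture viewer there is one more tool, called after "Call:" by a JSON object that holds its "name" and its "arguments". step_arm: Moves the arm, as the interface text tells. Its arguments: {"type":"object","properties":{"series":{"type":"array"},"squeeze":{"type":"number"}},"required":["series"]}

```bash
mkdir -p pics
cat > h.py <<'E'
import numpy as np, cv2
from scipy.spatial.transform import Rotation as R
from cell import manip
def snap(n):
    i=manip.camera_info(n); p,d=manip.camera(n); return p,d,i
def rot(i):
    o=np.array(i["orientation"],float)
    return o if o.shape==(3,3) else R.from_euler("xyz",o).as_matrix()
def cloud(d,i):
    h,w=d.shape; f=h/2/np.tan(np.radians(i["fovy"])/2)
    v,u=np.mgrid[:h,:w]
    P=np.dstack([(u-i["cx"])/f*d,(v-i["cy"])/f*d,d])
    return P@rot(i).T+np.array(i["eye"])
E
python3 - <<'E'
from h import *
for n in("scene","side"):
    p,d,i=snap(n); cv2.imwrite(f"pics/{n}0.png",p); np.savez(f"{n}0.npz",p=p,d=d,P=cloud(d,i)); print(n,i,(d>0).mean())
s=manip.read_state(); print(s)
E
```

```text
scene {'fovy': 51.21162488675218, 'cx': 281.37445657327214, 'cy': 216.6837185791527, 'eye': array([ 859.36721845, -531.2523549 ,  823.18561704]), 'orientation': array([-2.4834669 ,  0.0057443 ,  0.65517843])} 0.9960416666666667
side {'fovy': 45.00203335831159, 'cx': 274.6711324290742, 'cy': 209.85025296653345, 'eye': array([302.98609243, 581.64946381, 727.21807695]), 'orientation': array([-2.31239125, -0.02096614, -2.79717885])} 0.9961011904761905
{'clock': 0.1, 'joints': array([ 1.17944432e+00,  3.00431658e-01,  1.52148909e+00, -7.34917213e-06,
        1.32072656e+00, -6.66075174e-02]), 'qd': array([-0.00132527, -0.00080672, -0.00167901,  0.00081166,  0.00083685,
        0.00038291]), 'effort': array([ 1.70054354e-03, -5.32651484e+01, -3.53275466e+01,  7.10224779e-02,
        2.36251310e-02, -5.87416298e-05]), 'eef_pos': array([175.41670924, 521.06017919, 229.9468709 ]), 'eef_rot': array([-3.14053986e+00, -6.30932477e-05,  2.81684995e+00]), 'wrist_force': array([-0.53031843, -0.00195568,  0.33609114]), 'moment': array([0.01955611, 0.01014305, 0.01866923]), 'finger_force': 0.0, 'finger_gap': 93.83483574304013}
```

View pics/scene0.png

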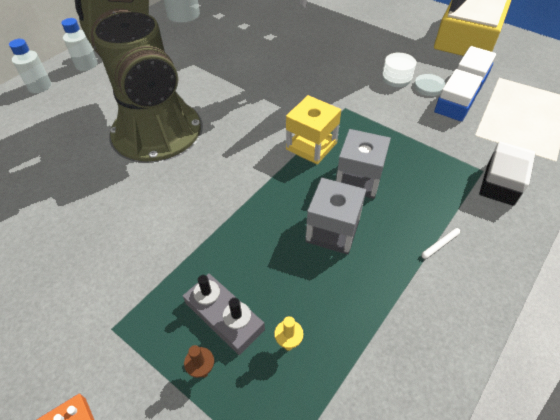

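View pics/side0.png

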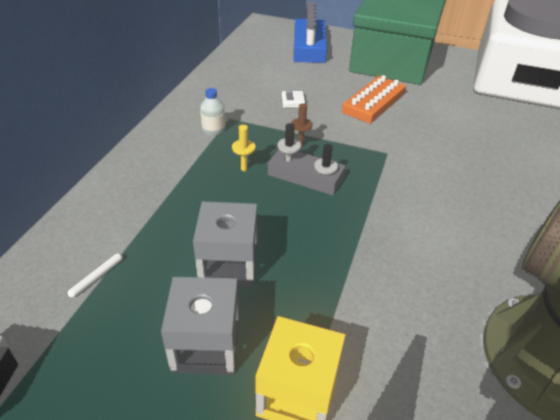

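The scene view shows the adapter (white) in the grey block at about (365,148), while the other grey block at (338,200) is empty. The side view shows the longer rod at (289,135), with its shank visible below the collar. In the scene view that is the rod near (236,308), next to the yellow one. I'll measure both next.

Run:
```python
from h import *
seeds={"scene":dict(long=(236,308),short=(205,287),jam=(365,148),empty=(338,200),rack=(225,320)),"side":dict(long=(289,137),short=(327,158),jam=(202,305),empty=(226,222))}
for n in seeds:
    z=np.load(n+"0.npz"); p,d,P=z["p"],z["d"],z["P"]
    hsv=cv2.cvtColor(p,cv2.COLOR_BGR2HSV)
    for k,(u,v) in seeds[n].items():
        w=np.zeros(d.shape,bool); r=45 if k in("jam","empty") else 22
        w[v-r:v+r,u-r:u+r]=1; Z=P[...,2]
        if k in("jam","empty"):
            m=w&(abs(Z-113)<5)&(hsv[...,1]<60)
            lab=cv2.connectedComponents(m.astype(np.uint8))[1]
            c=np.bincount(lab[lab>0]).argmax(); m=lab==c
            (cx,cy),s,a=cv2.minAreaRect(P[m][:,:2].astype(np.float32)); print(n,k,"top",np.round([cx,cy,*s,a],1),"z",np.median(Z[m]).round(1))
            # hole contour
            cs,hi=cv2.findContours(m.astype(np.uint8),cv2.RETR_CCOMP,cv2.CHAIN_APPROX_NONE)
            hs=[c for c,h in zip(cs,hi[0]) if h[3]>=0]
            if hs:
                q=max(hs,key=cv2.contourArea)[:,0]; (cx,cy),s,a=cv2.fitEllipse(P[q[:,1],q[:,0]][:,:2].astype(np.float32)); print("  hole",np.round([cx,cy,*s],1))
            print("  center Z",P[v-2:v+3,u-2:u+3,2].mean().round(1))
        else:
            dark=w&(hsv[...,2]<60)&(Z>50)&(Z<135)
            print(n,k,"handle top z",np.percentile(Z[dark],[50,95]).round(1) if dark.any() else None)
            if dark.any():
                t=dark&(Z>np.percentile(Z[dark],97)-4); print("  top xy",np.median(P[t][:,:2],0).round(1),t.sum(),"all",np.median(P[dark],0).round(1))
            br=w&(hsv[...,2]>120)&(hsv[...,1]<50)&(Z>40)&(Z<85)
            if br.sum()>10:
                (cx,cy),rr=cv2.minEnclosingCircle(P[br][:,:2].astype(np.float32)); print("  collar",np.round([cx,cy,rr],1),np.median(P[br][:,2]).round(1))
            if k=="rack":
                m=(abs(Z-35)<4)&(P[...,0]>200)&(abs(P[...,0]-P[v,u,0])<150)&(abs(P[...,1]-P[v,u,1])<150)&(hsv[...,1]<60); print("rack",np.round(cv2.minAreaRect(P[m][:,:2].astype(np.float32))[0],1),cv2.minAreaRect(P[m][:,:2].astype(np.float32))[1:])
    print()
```

```text
scene long handle top z [119.8 128. ]
  top xy [ 577.6 -307.7] 76 all [ 580.9 -310.5  119.8]
  collar [ 547.2 -296.1   57.2] 76.0
scene short handle top z [ 92.7 102. ]
  top xy [ 487.8 -298.6] 67 all [ 492.3 -301.3   92.7]
  collar [ 504.1 -291.3   52.8] 50.7
scene jam top [552.3 181.3 100.  104.7  18.7] z 115.8
  hole [553.2 180.2  32.1  35.8]
  center Z 104.7
scene empty top [588.6   7.  100.3 103.9  17.3] z 115.6
  hole [589.1   5.8  33.4  34.2]
  center Z 119.3
scene rack handle top z [119.8 128. ]
  top xy [ 577.6 -307.7] 76 all [ 580.9 -310.5  119.8]
  collar [ 551.1 -318.2   58.9] 76.0
rack [ 531.7 -301.6] ((70.74854278564453, 161.06065368652344), 84.53984069824219)

side long handle top z [ 90.3 106.5]
  top xy [ 567. -304.] 1 all [ 567.2 -303.7   90.3]
  collar [ 566.8 -358.1   78.7] 75.5
side short handle top z [75.  93.9]
  top xy [ 480.6 -288.8] 11 all [ 481.3 -290.    75. ]
  collar [ 492.5 -304.9   43.4] 49.8
side jam top [550.8 180.4 100.5 103.5  18.8] z 114.5
  hole [550.1 181.3  32.8  34.2]
  center Z 103.7
side empty top [586.4   6.5  99.9 104.4  17.4] z 114.7
  hole [585.8   7.4  32.9  35.5]
  center Z 92.4
```

Call:
{"name": "step_arm", "arguments": {"series": [20,-42,0,0.012,0.4,20,-42,0,0.012,0.4,20,-42,0,0.012,0.4,20,-42,0,0.012,0.4,20,-42,0,0.012,0.4,20,-42,0,0.012,0.4,20,-42,0,0.012,0.4,20,-42,0,0.012,0.4,20,-42,0,0.012,0.4,20,-42,0,0.012,0.4,20,-42,0,0.012,0.4,20,-42,0,0.012,0.4,20,-42,0,0.012,0.4,20,-42,0,0.012,0.4,20,-42,0,0.012,0.4,20,-42,0,0.012,0.4,20,-42,0,0.012,0.4,20,-42,0,0.012,0.4,20,-28,0,0.012,0.4,0,0,0,0,0.4], "squeeze": 60}}

```text
clock: 2.6
eef_pos: [555.7, -264.2, 229.1]
eef_rot: [3.141, -0.002, 3.043]
wrist_force: [0.5, 1.4, -0.3]
finger_gap: 56.6
finger_force: 0.0
```

Run:
```python
from h import *
p,d,i=snap("wrist"); print(i); cv2.imwrite("pics/w1.png",p); np.savez("w1.npz",p=p,d=d)
f=210/np.tan(np.radians(i["fovy"])/2)
v,u=np.mgrid[:420,:560]; x=u-i["cx"];y=v-i["cy"];r=np.hypot(x,y)+1e-9;t=r/f
P=np.dstack([x/r*np.tan(t)*d,y/r*np.tan(t)*d,d])@rot(i).T+i["eye"]
h=cv2.cvtColor(p,cv2.COLOR_BGR2HSV)
for lo,hi,z in((119,130,124),(93,104,98)):
    m=((P[...,2]>lo)&(P[...,2]<hi)&(h[...,2]<70)&(t<1.3)).astype(np.uint8)
    n,l,s,c=cv2.connectedComponentsWithStats(m)
    for k in range(1,n):
        if s[k,4]>40:
            print(z,s[k],c[k].round(),np.median(P[l==k],0).round(1))
```

```text
{'fovy': 65.70646984690485, 'cx': 276.43950233334033, 'cy': 207.68721010369524, 'eye': array([ 477.37586708, -256.55372608,  383.11182163]), 'orientation': array([ 2.86644330e+00, -8.22427440e-04,  1.47224316e+00])}
124 [220 229  21  22 262] [231. 238.] [ 572.6 -304.6  123.5]
98 [221 124  21  20 304] [231. 134.] [ 486.6 -297.6   97.5]
98 [226 220  18  12  70] [236. 223.] [ 567.4 -302.7   98.7]
```

View pics/w1.png

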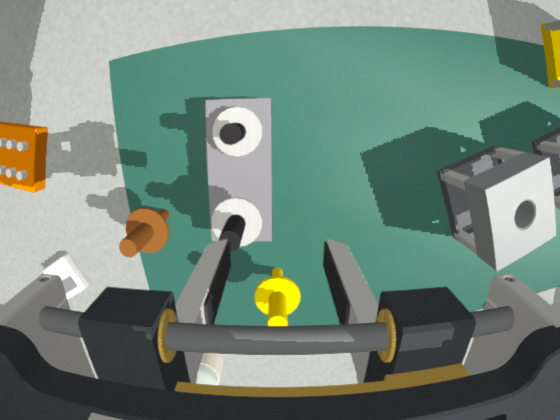

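Call:
{"name": "step_arm", "arguments": {"series": [10,-21,0,0,0.45,9.5,-20,0,0,0.45,0,0,0,0,0.45,0,0,-30,0,0.45,0,0,-30,0,0.45,0,0,-30,0,0.45,0,0,-20,0,0.45,0,0,-9,0,0.45,0,0,0,0,0.45,0,0,0,0,0.45]}}

```text
clock: 3.9
eef_pos: [575.4, -303.9, 112.6]
eef_rot: [-3.141, 0.001, 3.045]
wrist_force: [0.2, 0.1, 0.2]
finger_gap: 51.7
finger_force: 0.0
```

Call:
{"name": "step_arm", "arguments": {"series": [0,-1.5,-2,0,0.7,0,0,0,0,1,0,0,0,0,1,0,0,0,0,1,0,0,0,0,1,0,0,0,0,1,0,0,0,0,1], "squeeze": 60}}

```text
clock: 4.78
eef_pos: [575.1, -305.3, 109.6]
eef_rot: [-3.141, 0.0, 3.045]
wrist_force: [0.2, -0.7, 1.3]
finger_gap: 19.2
finger_force: 60.0
```

Call:
{"name": "step_arm", "arguments": {"series": [0,0,10,0,1,0,0,25,0,1,0,0,40,0,1,0,0,40,0,1,0,0,30,0,1,0,0,15,0,1,-2,30,0,0,1,-2,40,0,0,1,-2,40,0,0,1,-2,40,0,0,1,-2,40,0,0,1,-2,40,0,0,1,-2,40,0,0,1,-2,40,0,0,1,-2,40,0,0,1,-2,40,0,0,1,-2,40,0,0,1,-1,30,0,0,1,0,15,0,0,1,0,0,0,0,1]}}

```text
clock: 7.28
eef_pos: [551.9, 169.9, 269.0]
eef_rot: [-3.141, -0.001, 3.046]
wrist_force: [-0.6, -0.9, -2.9]
finger_gap: 19.0
finger_force: 60.0
```

Call:
{"name": "step_arm", "arguments": {"series": [0,11,-20,0,1,0,0,-15,0,1,0,0,0,0,1,0,0,0,0,1]}}

```text
clock: 7.78
eef_pos: [552.3, 180.2, 235.1]
eef_rot: [3.141, 0.001, 3.044]
wrist_force: [1.2, 0.2, -1.7]
finger_gap: 19.1
finger_force: 60.0
```

Run:
```python
from h import *
a=[]
for n,(u,v) in(("scene",(365,130)),("side",(202,285))):
    p,d,i=snap(n); P=cloud(d,i); np.savez(n+"1.npz",p=p,d=d,P=P)
    a.append(cv2.resize(p[max(0,v-110):v+90,u-80:u+120],(400,400),interpolation=cv2.INTER_CUBIC))
    h=cv2.cvtColor(p,cv2.COLOR_BGR2HSV); 
    near=np.hypot(P[...,0]-551.5,P[...,1]-181)
    for lo,hi in((118,150),(150,180),(185,205)):
        m=(near<45)&(P[...,2]>lo+4)&(P[...,2]<hi); print(n,lo,hi,m.sum(),np.median(P[m],0).round(1) if m.any() else "",np.ptp(P[m],0).round() if m.any() else "")
cv2.imwrite("pics/c1.png",np.hstack(a)); print(manip.read_state()["eef_pos"])
```

```text
scene 118 150 25 [556.1 176.4 143.6] [13.  9. 13.]
scene 150 180 54 [556.3 175.4 167.5] [12. 11. 25.]
scene 185 205 239 [561.2 171.1 202.2] [51. 53.  9.]
side 118 150 60 [548.8 185.3 143.1] [14.  9. 16.]
side 150 180 76 [548.8 185.5 162.8] [14. 11. 18.]
side 185 205 599 [543.4 190.2 200.9] [51. 50. 11.]
[552.28417249 180.40874883 235.20974372]
```

View pics/c1.png

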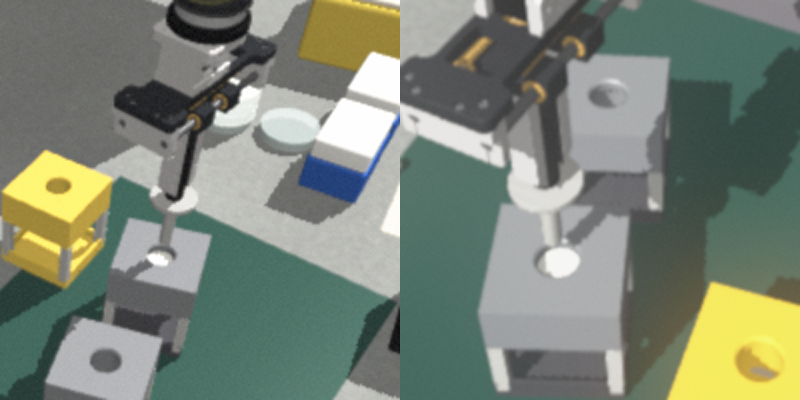

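The crops show the rod upright and centred over the hole with the white adapter, at about (160,255) on the left and (558,262) on the right. I'll push down now.

Call:
{"name": "step_arm", "arguments": {"series": [-1,0,-12,0,1,0,0,-12,0,1,0,0,-6,0,1,0,0,-4,0,1,0,0,-4,0,1,0,0,-4,0,1,0,0,-5,0,1,0,0,-5,0,1,0,0,-5,0,1,0,0,-5,0,1,0,0,-5,0,1,0,0,0,0,1]}}

```text
clock: 9.38
eef_pos: [550.7, 180.6, 166.6]
eef_rot: [-3.141, -0.001, 3.045]
wrist_force: [0.2, 0.7, -2.2]
finger_gap: 18.7
finger_force: 60.0
```

Call:
{"name": "step_arm", "arguments": {"series": [0,0,-3,0,1,0,0,-3,0,1,0,0,-2,0,1,0,0,-1.5,0,1,0,0,0,0,1,0,0,0,0,1]}}

```text
clock: 10.12
eef_pos: [551.0, 180.8, 158.0]
eef_rot: [3.142, 0.0, 3.045]
wrist_force: [0.4, -0.4, -1.9]
finger_gap: 19.1
finger_force: 60.0
```

Run:
```python
from h import *
a=[]
for n,(u,v) in(("scene",(365,150)),("side",(202,305))):
    p,d,i=snap(n); P=cloud(d,i)
    a.append(cv2.resize(p[max(0,v-80):v+90,u-80:u+90],(400,400),interpolation=cv2.INTER_CUBIC))
    m=(np.hypot(P[...,0]-551.5,P[...,1]-181)<25)&(P[...,2]>110)&(P[...,2]<130); print(n,np.percentile(P[m][:,2],[10,50,90]).round(1))
cv2.imwrite("pics/c2.png",np.hstack(a))
```

```text
scene [116.2 124.9 127.2]
side [115.8 123.9 125.4]
```

View pics/c2.png

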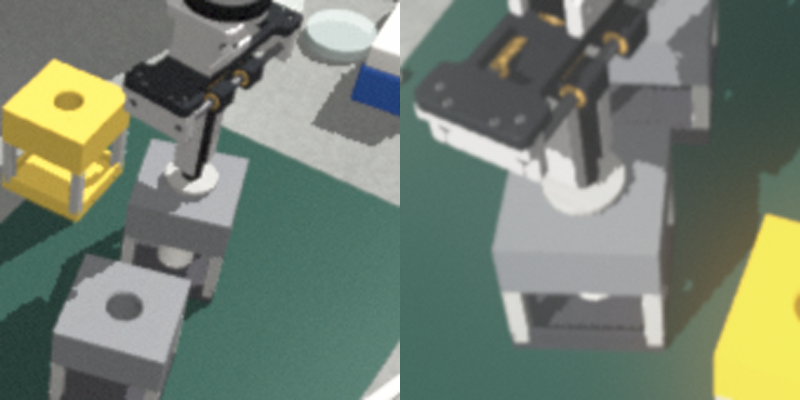

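The collar is a few millimetres above the block, and the adapter shows under it at about (175,257), in the left crop. I'll press the last bit.

Call:
{"name": "step_arm", "arguments": {"series": [0,0,-1.5,0,1,0,0,-1,0,1,0,0,-1,0,1,0,0,0,0,1,0,0,0,0,1]}}

```text
clock: 10.85
eef_pos: [551.0, 180.7, 154.5]
eef_rot: [3.142, 0.0, 3.045]
wrist_force: [-0.9, -0.5, 0.2]
finger_gap: 19.3
finger_force: 60.0
```

Run:
```python
from h import *
a=[]
for n,(u,v) in(("scene",(365,160)),("side",(202,315))):
    p,d,i=snap(n); P=cloud(d,i)
    a.append(cv2.resize(p[v-60:v+60,u-60:u+60],(400,400),interpolation=cv2.INTER_CUBIC))
    m=(np.hypot(P[...,0]-551.5,P[...,1]-181)<40)&(P[...,2]>5)&(P[...,2]<80)&(p.min(2)>140); print(n,m.sum(),np.percentile(P[m][:,2],[2,50,98]).round(1) if m.any() else "")
cv2.imwrite("pics/c3.png",np.hstack(a)); print(manip.read_state()["wrist_force"])
```

```text
scene 79 [13.8 25.3 38.9]
side 43 [ 7.6 10.  15.2]
[-1.38655864 -0.58540983 -0.31833642]
```

View pics/c3.png

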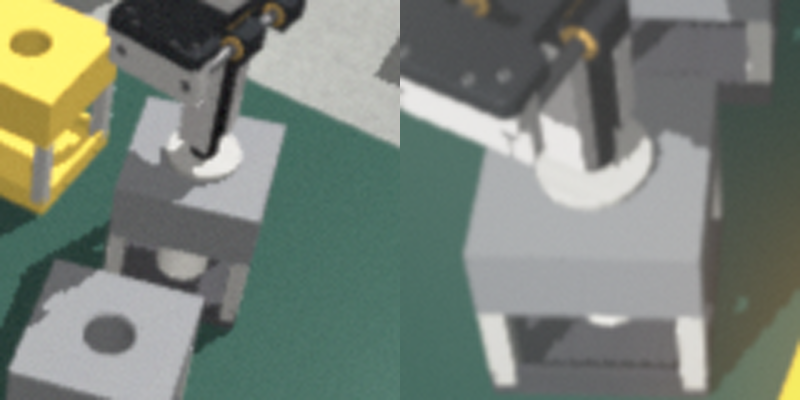

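The adapter lies in the tray, with its visible points between about 10 and 39 mm high. I'll release the rod and retreat.

Call:
{"name": "step_arm", "arguments": {"series": [0,0,0,0,0.8,0,0,0,0,0.6,0,0,0,0,0.4,0,0,0,0,0.4,0,0,0,0,0.4,0,0,10,0,0.4,0,0,20,0,0.4,0,0,30,0,0.4,0,0,40,0,0.4,0,0,40,0,0.4,-40,0,0,0,0.4,-40,0,0,0,0.4,-40,0,0,0,0.4,0,0,0,0,0.4,0,0,0,0,0.4]}}

```text
clock: 12.82
eef_pos: [431.5, 180.8, 295.1]
eef_rot: [3.141, 0.001, 3.045]
wrist_force: [0.8, -0.1, -0.7]
finger_gap: 56.5
finger_force: 0.0
```

Run:
```python
from h import *
a=[]
for n,(u,v) in(("scene",(365,150)),("side",(202,305))):
    p,d,i=snap(n); P=cloud(d,i); Z=P[...,2]
    a.append(cv2.resize(p[v-80:v+80,u-80:u+80],(400,400),interpolation=cv2.INTER_CUBIC))
    r=np.hypot(P[...,0]-551.5,P[...,1]-181)
    for lo,hi in((5,60),(117,125),(128,185)):
        m=(r<40)&(Z>lo)&(Z<hi)&((p.min(2)>140) if hi<126 else (p.max(2)<70)); print(n,lo,m.sum(),np.percentile(Z[m],[2,50,98]).round(1),np.median(P[m],0).round(1)) if m.any() else 0
cv2.imwrite("pics/c4.png",np.hstack(a)); print(manip.read_state()["wrist_force"])
```

```text
scene 5 71 [14.3 23.9 37.8] [561.1 163.7  23.9]
scene 117 212 [117.1 121.4 124.3] [562.2 178.7 121.4]
scene 128 150 [130.  158.6 173.2] [555.1 174.7 158.6]
side 5 30 [ 7.7 10.3 14.3] [545.5 195.6  10.3]
side 117 510 [117.6 120.4 122.5] [546.4 189.6 120.4]
side 128 268 [129.1 158.4 171.8] [546.5 187.1 158.4]
[ 0.16194197  0.05480782 -0.03456775]
```

View pics/c4.png

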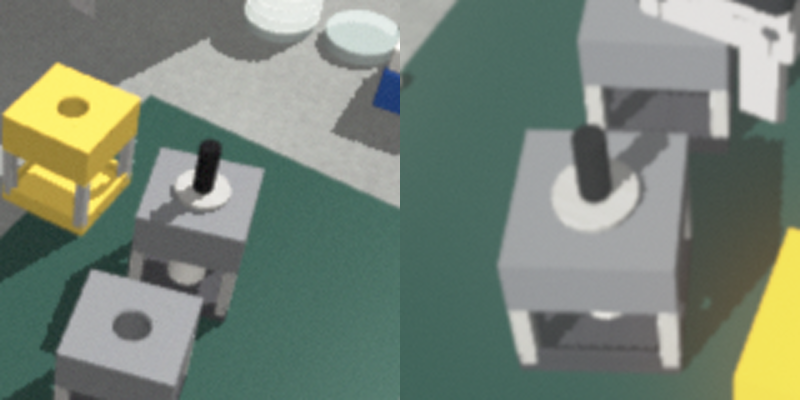

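The rod stands upright with its collar flat on the block, at about (203,187) on the left and (595,195) on the right. The adapter is in the tray and the gripper is clear, so I'm handing in.

```bash
python3 -c "
from cell import manip
print(manip.sign_off())"
```

```text
the job is handed in; nothing more can be done
None
```

I pushed the adapter out into its stand's tray, left the longer rod standing in the hole with its collar on the block, never touched the shorter rod, and handed the job in after about 13 s; sign-off returned no verdict.

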